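Stroke-test a garage door's edge sensor

TASK

Test the garage door's edge sensor on the bench by stroking it with the fingertips: press its black sprung bumper bar part of the way down at the end by the round plug socket, then run the fingertips along the bar to the other end in one gentle stroke, keeping it pressed all the way without letting it spring up or pushing it down to its stop. Finish with the fingertips still holding the bar part-way down at that far end. Do not lift, push away or tip the sensor, and leave the other things on the bench alone.

Things in the scene. Friction and masses are not known exactly. Their poses are not given: they have to be found in the camera images.
- sensor: Edge sensor: aluminium channel 270 mm long (x), 56 wide, 40 high, grey end caps 44 high, loose on the bench at any yaw, 1.1-2.1 kg. Origin: centre of underside, z up. A round grey plug socket (38 mm diameter, 34 long) sticks out at the -x end; the +x cap is plain. Black flat-topped bumper bar, 242 x 24 mm, top 62 mm above the bench when free. Bystanders beside it are up to 75 mm high.
- bumper (a joint): How far the bumper bar is pressed straight down into the channel: 0 free, 0.014 m at its stop; the whole bar sinks level wherever it is pressed. It springs back: about 1.6 N to start it, about 4 N at 7 mm, about 6.5 N at the stop.
- bumper_start (a point): Point on the bar's top surface, on its centre line, 100 mm from its middle towards the round plug socket (21 mm from the bar's end); moves down with the bar. The stroke starts here.
- bumper_mid (a point): Middle of the bar's top surface, moves down with the bar. x runs along the bar away from the plug socket, y across it, z up.
- bumper_finish (a point): Point on the bar's top surface, on its centre line, 100 mm from its middle towards the plain end cap (21 mm from the bar's end); moves down with the bar. The stroke ends here.
- grease_tin: Bystander: round grey tin, 64 mm diameter, 75 mm high; origin at the centre of its underside. Leave alone.
- tape_measure: Bystander: yellow tape measure, 62 x 36 x 60 mm; origin at the centre of its underside. Leave alone.
- padlock: Bystander: brass padlock standing upright, 50 x 24 mm, 74 mm high; origin at the centre of its underside. Leave alone.
- spirit_level: Bystander: aluminium spirit level, about 242 x 24 x 47 mm, lying alongside the sensor: no sprung bar and no socket; origin at the centre of its underside. Leave alone.
- screwdriver: Bystander: screwdriver lying at the left side; origin at the centre of its underside. Leave alone.
- wrench: Bystander: wrench lying at the right side; origin at the centre of its underside. Leave alone.
- oil_bottle: Bystander: red oil bottle, 64 mm diameter, 180 mm high, at the left; origin at the centre of its underside. Leave alone.

How it is judged:
On the way, in this order (a step that is already met when the one before it is completed fails the run):
1. fingertips press the bar part-way down at the plug socket end (value of joint bumper between 0.002 and 0.013 m and contact force between the fingers and sensor above 0.3 N and y of the grasp point in the frame of bumper_mid between -0.025 and 0.025 m and z of the grasp point in the frame of bumper_mid below 0.045 m and x of the grasp point in the frame of bumper_mid between -0.135 and -0.08 m), for 0.15 s.
2. stroke passes the first quarter, bar still pressed (value of joint bumper between 0.002 and 0.013 m and contact force between the fingers and sensor above 0.3 N and y of the grasp point in the frame of bumper_mid between -0.025 and 0.025 m and z of the grasp point in the frame of bumper_mid below 0.045 m and x of the grasp point in the frame of bumper_mid between -0.07 and -0.03 m), for 0.02 s.
3. stroke passes the middle, bar still pressed (value of joint bumper between 0.002 and 0.013 m and contact force between the fingers and sensor above 0.3 N and y of the grasp point in the frame of bumper_mid between -0.025 and 0.025 m and z of the grasp point in the frame of bumper_mid below 0.045 m and x of the grasp point in the frame of bumper_mid between -0.02 and 0.02 m), for 0.02 s.
4. stroke passes the third quarter, bar still pressed (value of joint bumper between 0.002 and 0.013 m and contact force between the fingers and sensor above 0.3 N and y of the grasp point in the frame of bumper_mid between -0.025 and 0.025 m and z of the grasp point in the frame of bumper_mid below 0.045 m and x of the grasp point in the frame of bumper_mid between 0.03 and 0.07 m), for 0.02 s.
5. fingertips reach the far end, bar still pressed (value of joint bumper between 0.002 and 0.013 m and contact force between the fingers and sensor above 0.3 N and y of the grasp point in the frame of bumper_mid between -0.025 and 0.025 m and z of the grasp point in the frame of bumper_mid below 0.045 m and x of the grasp point in the frame of bumper_mid between 0.08 and 0.135 m), for 0.2 s.
At the end, for the whole second after the job is handed in: Fingertips still press the bar (over 0.3 N) at the end away from the socket: grasp point 80 to 135 mm from the bar's middle, within 25 mm of its centre line, under 45 mm above it; bar 2 to 13 mm down; sensor flat, still, within 20 mm of its start (all of step 5 and linear speed of sensor below 0.01 m/s and height (world z) of sensor below 0.006 m and angle between sensor's own z axis and vertical below 0.05 rad and distance of sensor from where it was at the start of the episode below 0.02 m); the arm keeps its last pose, push and grip.
It fails at once if the bar was let up in mid-stroke (fingers low over its middle 150 mm with the bar less than 1 mm down) (value of joint bumper below 0.001 m and x of the grasp point in the frame of bumper_mid between -0.075 and 0.075 m and y of the grasp point in the frame of bumper_mid between -0.025 and 0.025 m and z of the grasp point in the frame of bumper_mid between 0 and 0.035 m).
It fails at once if the bar was pushed down to its stop (more than 13.3 mm) (value of joint bumper above 0.0133 m).
It fails at once if the sensor was pushed hard (over 25 N) (contact force between the fingers and sensor above 25 N).
It fails at once if the sensor was pushed more than 20 mm away, lifted or tipped (distance of sensor from where it was at the start of the episode above 0.02 m or height (world z) of sensor above 0.008 m or angle between sensor's own z axis and vertical above 0.1 rad).
It fails at once if a bystander was moved more than 15 mm or tipped over (distance of any of grease_tin, tape_measure, padlock, spirit_level, screwdriver, wrench, oil_bottle from where it was at the start of the episode above 0.015 m or angle between any of grease_tin, tape_measure, padlock, spirit_level, oil_bottle's own z axis and vertical above 0.4 rad).
It also fails if it takes over 35 s, if anything falls off the work surface, if the arm or the gripper's body presses on something with over 40 N, if the wrist force passes 120 N, or if a joint passes its speed limit or range.

ROBOT

A 6-joint arm with a two-finger parallel gripper is mounted at the origin on the work surface. World frame = base frame: x ahead of the robot, y to its left, z up, the work surface at z = 0. Lengths are in m, angles in rad, forces in N, time in s.
With the tool pointing down it reaches from about 0.35 to 0.975 m from the base axis. Payload 4.9 kg.
Tool frame: the origin (TCP) lies between the finger pads; the fingertips stand 17 mm ahead of it and the grasp point (between the pads) lies 2 mm behind it (manip.nose_length is the distance from the TCP to the fingertips, in m); z points along the fingers, y is the line along which they close (so a half turn about z gives the same grasp; the last joint's range is limited). The gripper opens to 85 mm and grips with 20 to 120 N. Pads are 22 mm wide; open, the fingers measure 114 mm over their backs; the gripper's body (76 mm by 85 mm) begins 54 mm behind the grasp point. The pads swing forward as they close: fully open they stand 13 mm farther back than shut.
Start: joints at [-1.391, 0.053, 1.613, -0, 1.476, -0.119], TCP at [0.184, -0.597, 0.248] pointing down, gripper open.
Joint ranges: [-3.01, 3.01], [-1.01, 2.22], [0.06, 2.58], [-1.02, 4.17], [0.09, 2.62], [-3.14, 3.14]. Speed limits (rad/s): [2.57, 2.57, 3.14, 3.14, 3.14, 3.14].

INTERFACE

Orientations are given as a unit quaternion [w, x, y, z].
In Python, from plant import manip gives the robot as it stands. The module is installed in compiled form; this text tells all that it offers.
- The arm moves only by the tool apply_moves, never from a script. Its argument "moves" is a list of rows, each a list of 3 entries, a list of its own where there are three numbers: the turn, a rotation vector about the tool's x, y, z in rad, then the shift along the tool's x, y, z in cm, then the closure, from -1 (fully open) to 1 (shut), so that 0 is half open. A call has 1 to 20 rows; each row is the pose to reach, as a shift and turn from the pose commanded when the call began, along the tool's axes at that moment; what a row does not reach only later rows make up. A row lasts 1/10 s, in which the tool goes at most 50 mm and 8.59 degrees, less where a joint would pass 70% of its speed; a pose out of reach is approached as far as the arm can. A call with a gripper value outside its range is refused whole. The fingers move at their own pace and stop on an object; the grip force is fixed at half the most. Time passes only in rows, so rows that repeat a pose let the fingers close. It gives the time, the measured TCP pose, the force, the opening and the grip force at its end, in the units of the state.
- manip.state(): the state, without advancing time (a new reading comes with each control period).
- manip.grab_frame(name): name is "scene" or "side" or "wrist"; returns a dict with "image" (420x560x3 uint8, red, green, blue), "K" (3x3 intrinsics, pixels), "rvec" (rotation vector, rad) and "tvec" (3), from world to camera coordinates, as OpenCV has them. Camera axes: x right, y down, z forward; pixel columns grow to the right and rows downward; lengths in m; the calibration is good to about 2 mm. A picture is of the moment at which its call begins. There is no depth.
- manip.job_done(): hands the job in; it is judged then, once.
Trained networks look in a picture, given as the dict that the camera call returned (one of the last four; its "shot" number tells which), for a name from the list of things; names that differ only in an ending like _2 or _b are one class to them, and where a whole thing is asked for, a point or a joint stands for the part that bears it (a point fixed in the world has none). Each returns a list of dicts, best first, with "score" (0 to 1); they miss things now and then, are a little off and sometimes report something else, mostly with a low value. They report only what shows in the picture. A call takes as long as a camera call.
- manip.look_for(picture, label): "location" ([x, y, z] in m, in the coordinates of the camera as it stood for that picture, good to about 4 mm: the middle of the surface that is visible of it).
- manip.silhouettes(picture, label): "pixels" (420x560 bool, what is visible of it).
- manip.spot_point(picture, label): "location" ([x, y, z] in m, in the coordinates of the camera as it stood for that picture, good to about 4 mm: a listed point, or the origin of a listed thing).
The state is a dict: "time": time; "joint_pos": joint angles; "joint_vel": joint speeds; "joint_efforts": joint torques, N m; "tool_pos": TCP position; "tool_rot": TCP orientation; "contact_force": force on the tool from outside, world axes, zero at the start; "ft_torque": the same for the moment, N m; "gripper_width": opening from 0.0 (shut) to 1.0 (fully open); "grasp_force": force on a finger pad.
Only numpy, scipy, OpenCV 4.12 (cv2) and the standard library are available. Lean on these libraries where they do the work, as an engineer would, in place of code of your own. Each camera call takes 0.05 s, during which the arm holds its last target. There are 200 camera calls.

## Working session

There is one attempt and no reset: what is moved stays moved. The work goes in short steps, Python scripts to look and compute and a tool call to move; the robot and the scene stay as the last step left them, time stands still between calls to the robot, and variables do not carry over. Pictures are saved under pics/ and viewed, at most 10 in all, crops included, and the job is handed in when it is done.

Besides the shell and the picture viewer there is one more tool, called as name([rows], argument=value, ...), one row to a line, values as JSON. apply_moves: Moves the arm, as the interface text tells. Its arguments: {"type":"object","properties":{"moves":{"type":"array"}},"required":["moves"]}

```bash
mkdir -p pics
cat > h.py <<'E'
import numpy as np, cv2
from plant import manip
def world(f,p):
    R=cv2.Rodrigues(np.array(f["rvec"],float))[0]
    return R.T@(np.array(p,float)-np.array(f["tvec"],float).ravel())
def save(f,n): cv2.imwrite("pics/"+n,f["image"][:,:,::-1])
def pts(f,names,fn="spot_point"):
    for n in names:
        for d in getattr(manip,fn)(f,n)[:2]: print(n,round(d["score"],2),np.round(world(f,d["location"]),4))
E
python3 - <<'E'
from h import *
s=manip.state();print(s["tool_pos"],s["tool_rot"],s["contact_force"],s["time"],manip.nose_length)
for c in("scene","side"):
    f=manip.grab_frame(c);save(f,c+"1.png");print(c)
    pts(f,["bumper_start","bumper_mid","bumper_finish","sensor","grease_tin","tape_measure","padlock","spirit_level","oil_bottle"])
E
```

```text
[ 0.18385884 -0.59673841  0.24707392] [-1.01681535e-03  9.88859627e-01  1.48847582e-01 -4.21803541e-05] [0.81108893 0.66758925 0.43794343] 0.0 0.017
scene
bumper_start 0.97 [ 0.5271 -0.0392  0.0596]
bumper_mid 0.95 [0.5948 0.0331 0.0636]
bumper_finish 0.74 [0.6595 0.1114 0.0612]
bumper_finish 0.5 [ 0.6574 -0.0611  0.0019]
sensor 0.76 [0.5939 0.0357 0.0009]
sensor 0.47 [0.5037 0.1094 0.0035]
grease_tin 0.81 [0.5724 0.2025 0.004 ]
tape_measure 0.77 [0.503  0.1078 0.0025]
padlock 0.8 [ 0.4308  0.0246 -0.0007]
spirit_level 0.86 [ 0.6591 -0.0594  0.0031]
oil_bottle 0.86 [0.5723 0.4724 0.0013]
side
bumper_start 0.67 [ 0.5269 -0.0375  0.0631]
bumper_start 0.66 [0.5876 0.04   0.0023]
bumper_mid 0.75 [0.5025 0.107  0.0031]
bumper_mid 0.61 [0.5953 0.0341 0.0628]
bumper_finish 0.69 [0.6589 0.1122 0.0586]
sensor 0.58 [0.5899 0.0356 0.0008]
sensor 0.16 [0.4996 0.1085 0.0021]
grease_tin 0.81 [5.695e-01 2.043e-01 2.000e-04]
tape_measure 0.63 [4.998e-01 1.063e-01 2.000e-04]
tape_measure 0.3 [0.5907 0.0389 0.0032]
padlock 0.85 [0.4282 0.0201 0.001 ]
spirit_level 0.59 [ 0.6639 -0.0601 -0.0034]
spirit_level 0.34 [0.6586 0.1097 0.059 ]
oil_bottle 0.67 [0.5737 0.467  0.0026]
```

View pics/scene1.png

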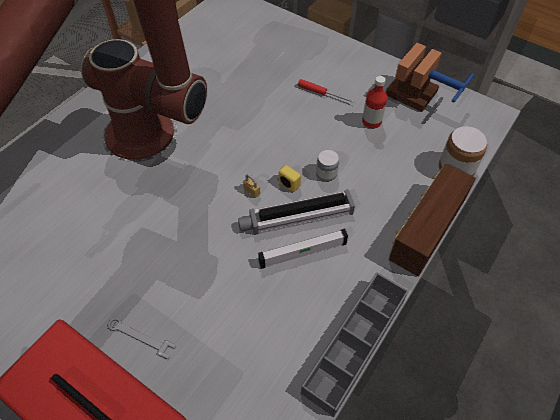

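The socket is at the left end of the bar, around (245,223). The bar runs from (258,212) to (345,200), with the spirit level below it and the padlock, tape and tin above. The network points agree: they lie 100 mm apart at z≈62 mm.

```bash
cat >> h.py <<'E'
from scipy.spatial.transform import Rotation as Ro
def rel(target,yaw,s=None):
    """turn (tool rotvec) and shift (cm) to the tool-down pose with tool x at world yaw"""
    s=s or manip.state(); q=s["tool_rot"]; R=Ro.from_quat([q[1],q[2],q[3],q[0]])
    T=Ro.from_euler("z",yaw)*Ro.from_rotvec([np.pi,0,0])
    print("turn",np.round((R.inv()*T).as_rotvec(),4),"shift cm",np.round(100*R.inv().apply(np.array(target)-s["tool_pos"]),2))
E
python3 - <<'E'
from h import *
yaw=np.arctan2(.1118+.0384,.6592-.527);print(yaw)
rel([.527,-.038,.20],yaw)
E
```

```text
0.8490514318087592
turn [ 0.     -0.     -0.5503] shift cm [ 49.24 -43.35   4.83]
```

apply_moves([
  [[0,0,-0.14],[3.7,-3.3,0.4],1],
  [[0,0,-0.28],[7.4,-6.5,0.7],1],
  [[0,0,-0.42],[11.0,-9.7,1.1],1],
  [[0,0,-0.55],[14.8,-13.0,1.4],1],
  [[0,0,-0.55],[18.5,-16.3,1.8],1],
  [[0,0,-0.55],[22.2,-19.5,2.2],1],
  [[0,0,-0.55],[25.8,-22.8,2.5],1],
  [[0,0,-0.55],[29.5,-26.0,2.9],1],
  [[0,0,-0.55],[33.2,-29.3,3.3],1],
  [[0,0,-0.55],[36.9,-32.5,3.6],1],
  [[0,0,-0.55],[40.6,-35.8,4.0],1],
  [[0,0,-0.55],[44.3,-39.0,4.4],1],
  [[0,0,-0.55],[47.0,-41.4,4.6],1],
  [[0,0,-0.55],[49.2,-43.3,4.8],1],
  [[0,0,-0.55],[49.2,-43.3,4.8],1],
  [[0,0,-0.55],[49.2,-43.3,4.8],1],
  [[0,0,-0.55],[49.2,-43.3,4.8],1],
  [[0,0,-0.55],[49.2,-43.3,4.8],1],
])

```text
time: 2.8
tool_pos: [0.5264, -0.0397, 0.2005]
tool_rot: [0.0, 0.912, 0.411, 0.0]
contact_force: [-1.1, 0.9, 0.0]
gripper_width: 0.001
grasp_force: 0.0
```

Run:
```python
from h import *
s=manip.state();print(s["tool_pos"],s["tool_rot"],s["contact_force"],s["time"],s["gripper_width"])
for c in("wrist","scene"):
    f=manip.grab_frame(c);save(f,c+"2.png");print(c)
    pts(f,["bumper_start","bumper_mid","bumper_finish","sensor"])
    print(manip.state()["contact_force"])
rel([.527,-.038,.09],.849)
```

```text
[ 0.52638138 -0.03967723  0.20048167] [1.77307802e-04 9.11629676e-01 4.11012529e-01 6.29467439e-05] [-1.09705524  0.92753201  0.04853221] 2.8 0.0010492282810688706
wrist
bumper_start 0.6 [ 0.5247 -0.0407  0.065 ]
bumper_mid 0.66 [0.595  0.0368 0.0596]
sensor 0.59 [0.5958 0.0345 0.0026]
[ 0.66823568  1.09640943 -0.92644272]
scene
bumper_start 0.67 [ 0.5307 -0.0381  0.0629]
bumper_mid 0.8 [0.5963 0.0355 0.0609]
bumper_finish 0.65 [0.5719 0.471  0.0038]
bumper_finish 0.62 [ 5.914e-01  3.350e-02 -5.000e-04]
sensor 0.79 [ 0.5936  0.037  -0.0019]
[ 0.78961594 -0.04412892 -0.26911177]
turn [ 0.     -0.     -0.0002] shift cm [ 0.07 -0.02 11.03]
```

View pics/wrist2.png

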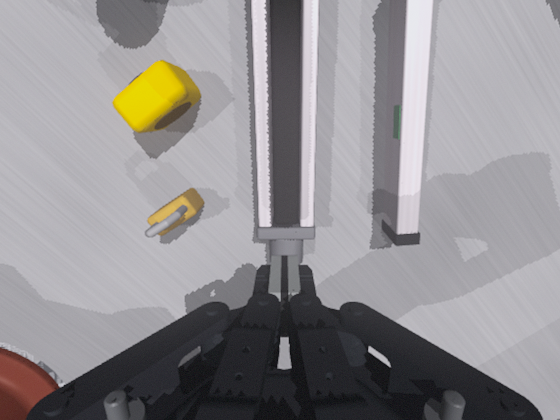

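The wrist view shows the bar vertical and centred (column ~285) under the closed fingers, with the socket cap at row ~235. Yaw and lateral position are good, so I'm descending to just above the bar.

apply_moves([
  [[0,0,0],[0,0.2,3],1],
  [[0,0,0],[0,0.2,6],1],
  [[0,0,0],[0,0.2,8.5],1],
  [[0,0,0],[0,0.2,10.0],1],
  [[0,0,0],[0,0.2,11.0],1],
  [[0,0,0],[0,0.2,11.5],1],
  [[0,0,0],[0,0.2,11.5],1],
  [[0,0,0],[0,0.2,11.5],1],
])

```text
time: 4.1
tool_pos: [0.5291, -0.0402, 0.0865]
tool_rot: [0.001, 0.911, 0.412, 0.001]
contact_force: [0.7, -0.8, -0.3]
gripper_width: -0.0
grasp_force: 0.0
```

apply_moves([
  [[0,0,0],[0,0,0.15],1],
  [[0,0,0],[0,0,0.3],1],
  [[0,0,0],[0,0,0.45],1],
  [[0,0,0],[0,0,0.6],1],
  [[0,0,0],[0,0,0.75],1],
  [[0,0,0],[0,0,0.9],1],
  [[0,0,0],[0,0,0.9],1],
  [[0,0,0],[0,0,0.9],1],
])

```text
time: 4.9
tool_pos: [0.5283, -0.04, 0.0765]
tool_rot: [0.0, 0.911, 0.412, 0.0]
contact_force: [-1.3, -0.0, 2.3]
gripper_width: 0.002
grasp_force: 1.2
```

Run:
```python
from h import *
F=[]
for i in range(8):
    f=manip.grab_frame("side" if i%2 else "wrist"); F.append(manip.state()["contact_force"])
    if i>5:pts(f,["bumper_start","bumper_mid","bumper_finish"])
save(f,"side3.png")
s=manip.state();print(s["tool_pos"],np.mean(F,0),np.std(F,0),s["time"])
```

```text
bumper_mid 0.83 [0.5912 0.0382 0.0585]
bumper_start 0.73 [ 0.525  -0.0373  0.0598]
bumper_mid 0.55 [0.5937 0.0347 0.0562]
bumper_finish 0.91 [0.6569 0.1095 0.057 ]
[ 0.5282791  -0.03996622  0.07636482] [-0.52769029  0.10393676  2.44130468] [0.27499409 0.38506719 0.50791981] 5.6
```

View pics/side3.png

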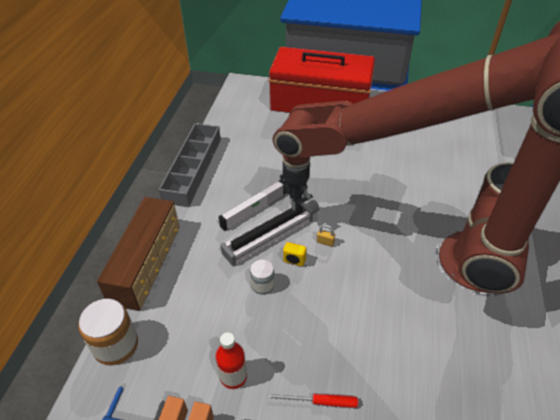

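The fingertips are on the socket end of the bar at about (300,205). A force of 2.4 N and the measured height both put the bar about 2.5 mm down. I'll press another 4.5 mm.

apply_moves([
  [[0,0,0],[0,0,0.15],1],
  [[0,0,0],[0,0,0.3],1],
  [[0,0,0],[0,0,0.45],1],
  [[0,0,0],[0,0,0.45],1],
  [[0,0,0],[0,0,0.45],1],
  [[0,0,0],[0,0,0.45],1],
])

```text
time: 6.2
tool_pos: [0.5283, -0.04, 0.0719]
tool_rot: [0.0, 0.911, 0.412, 0.0]
contact_force: [-0.7, 0.7, 3.0]
gripper_width: -0.004
grasp_force: 2.0
```

Run:
```python
from h import *
F=[]
for i in range(8):
    f=manip.grab_frame("scene"); F.append(manip.state()["contact_force"])
s=manip.state();print(s["tool_pos"],np.mean(F,0),s["time"])
u=np.array([.66,.751]);print("target end",np.array([.595,.0348])+.1*u)
rel([*(np.array([.595,.0348])+.1*u),s["tool_pos"][2]],.849)
```

```text
[ 0.52831015 -0.03997792  0.07188546] [-1.00560711  0.07834942  4.15201644] 6.6
target end [0.661  0.1099]
turn [ 0.0002 -0.0001 -0.0002] shift cm [20.02  0.05  0.  ]
```

4.2 N puts the bar about 7 mm down. Starting the stroke.

apply_moves([
  [[0,0,0],[0.2,0,0],1],
  [[0,0,0],[0.6,0,0],1],
  [[0,0,0],[1.1,0,0],1],
  [[0,0,0],[1.6,0,0],1],
  [[0,0,0],[2.1,0,0],1],
  [[0,0,0],[2.6,0,0],1],
  [[0,0,0],[3.1,0,0],1],
  [[0,0,0],[3.6,0,0],1],
  [[0,0,0],[4.1,0,0],1],
  [[0,0,0],[4.6,0,0],1],
  [[0,0,0],[5.1,0,0],1],
  [[0,0,0],[5.6,0,0],1],
  [[0,0,0],[6.1,0,0],1],
  [[0,0,0],[6.6,0,0],1],
  [[0,0,0],[7.1,0,0],1],
  [[0,0,0],[7.6,0,0],1],
  [[0,0,0],[8.1,0,0],1],
  [[0,0,0],[8.6,0,0],1],
  [[0,0,0],[9.1,0,0],1],
  [[0,0,0],[9.6,0,0],1],
])

```text
time: 8.6
tool_pos: [0.5919, 0.0324, 0.0718]
tool_rot: [-0.0, 0.911, 0.412, -0.0]
contact_force: [-1.3, -2.4, 4.6]
gripper_width: -0.003
grasp_force: 2.2
```

Run:
```python
from h import *
F=[]
for i in range(6):
    f=manip.grab_frame("side"); F.append(manip.state()["contact_force"])
pts(f,["bumper_mid","bumper_start","bumper_finish"])
s=manip.state();print(s["tool_pos"],np.mean(F,0),s["time"])
rel([.661,.1099,.072],.849)
```

```text
bumper_mid 0.56 [0.595  0.0352 0.0544]
bumper_mid 0.49 [ 0.5877  0.0374 -0.0017]
bumper_start 0.57 [ 0.5267 -0.0346  0.0541]
bumper_finish 0.81 [0.6556 0.1131 0.054 ]
bumper_finish 0.68 [0.5939 0.0354 0.0558]
[0.59221467 0.03257725 0.07223117] [-0.0174837   1.42110969  4.19437109] 9.05
turn [ 0.0005 -0.002  -0.0003] shift cm [10.35  0.05  0.04]
```

Still about 7 mm down, and the sensor hasn't moved. Continuing.

apply_moves([
  [[0,0,0],[0.3,0,0],1],
  [[0,0,0],[0.8,0,0],1],
  [[0,0,0],[1.4,0,0],1],
  [[0,0,0],[2.0,0,0],1],
  [[0,0,0],[2.6,0,0],1],
  [[0,0,0],[3.2,0,0],1],
  [[0,0,0],[3.8,0,0],1],
  [[0,0,0],[4.4,0,0],1],
  [[0,0,0],[5.0,0,0],1],
  [[0,0,0],[5.6,0,0],1],
  [[0,0,0],[6.2,0,0],1],
  [[0,0,0],[6.8,0,0],1],
  [[0,0,0],[7.4,0,0],1],
  [[0,0,0],[8.0,0,0],1],
  [[0,0,0],[8.6,0,0],1],
  [[0,0,0],[9.2,0,0],1],
  [[0,0,0],[9.8,0,0],1],
  [[0,0,0],[10.2,0,0],1],
  [[0,0,0],[10.4,0,0],1],
  [[0,0,0],[10.4,0,0],1],
])

```text
time: 11.05
tool_pos: [0.6608, 0.1106, 0.0719]
tool_rot: [-0.0, 0.911, 0.412, 0.0]
contact_force: [-0.4, -1.5, 3.2]
gripper_width: 0.0
grasp_force: 2.0
```

Run:
```python
from h import *
F=[]
for i in range(6):
    f=manip.grab_frame("side" if i<5 else "scene"); F.append(manip.state()["contact_force"])
    if i>3:pts(f,["bumper_mid","bumper_start","sensor"])
save(f,"end.png")
s=manip.state();print(s["tool_pos"],np.mean(F,0),s["time"])
```

```text
bumper_mid 0.69 [0.5986 0.0357 0.0565]
bumper_start 0.78 [ 0.5245 -0.0369  0.0565]
bumper_start 0.61 [0.5673 0.204  0.0023]
sensor 0.83 [ 0.5872  0.0386 -0.002 ]
bumper_mid 0.72 [0.5962 0.0343 0.0558]
bumper_start 0.78 [ 0.5293 -0.0377  0.0534]
[0.66075773 0.11049276 0.07210572] [-0.13251837  0.7923926   4.00174717] 11.65
```

View pics/end.png

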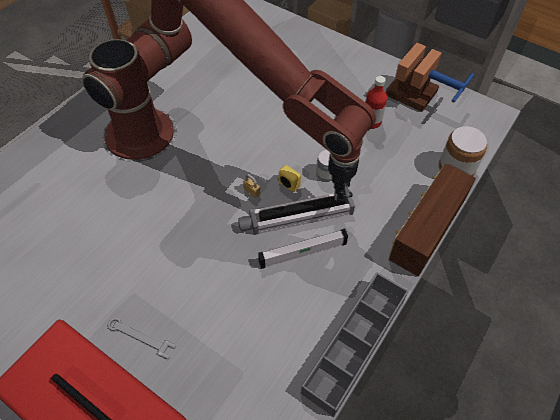

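The fingertips hold the bar at the plain end (~(343,197)). The sensor and the bystanders are where they started, and the force is 4 N. Handing in.

```bash
python3 -c "
from plant import manip
print(manip.job_done())"
```

```text
the job is handed in; nothing more can be done
None
```

I pressed the bar about 7 mm down at the socket end and stroked it to the plain end, pausing for about half a second near the middle with it still pressed. I handed the job in at about 11.7 s with the fingertips holding it at about 4 N; the sensor and bystanders showed no visible movement, but no verdict was returned.

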